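Lay the second course of a pinwheel stack of carving blanks to season

TASK

The red-ended lime blanks are being stacked to season on the drying pallet, four to a layer in a pinwheel round an open chimney, each layer the mirror image of the one below so that every blank bridges a joint. One blank of the second layer is laid: complete that layer with the three lime blanks lying on the bench, sides flush with the layer below and a finger's air gap at each joint as in that layer, so that no two blanks of the layer touch. Set them down rather than drop them, and leave the blanks already stacked and everything else on the bench where they are.

Things in the scene. Friction and masses are not known exactly. Their poses are not given: they have to be found in the camera images.
- pallet: Slatted wooden drying pallet, 200 x 200 mm, fixed. Origin: centre of its underside; x, y parallel to its sides; slat tops 36 mm up. Stack centred on it and parallel: each layer is a pinwheel of four blanks, outline 185 x 185 mm, each blank flush with one corner of the outline and ending 10 mm short of the next blank, leaving a 95 mm square chimney. Places true to about 2 mm.
- blank1: Pale lime-wood block with red ends, 130 x 45 x 40 mm (x long, y wide, z high), 0.13 kg, origin at the centre of its underside. Loose, lying flat on the bench at any place and angle; to be laid in the second layer. The three are alike and either end may go either way.
- blank2: Pale lime-wood block with red ends, 130 x 45 x 40 mm (x long, y wide, z high), 0.13 kg, origin at the centre of its underside. Loose, lying flat on the bench at any place and angle; to be laid in the second layer. The three are alike and either end may go either way.
- blank3: Pale lime-wood block with red ends, 130 x 45 x 40 mm (x long, y wide, z high), 0.13 kg, origin at the centre of its underside. Loose, lying flat on the bench at any place and angle; to be laid in the second layer. The three are alike and either end may go either way.
- lower1: Pale lime-wood block with red ends, 130 x 45 x 40 mm (x long, y wide, z high), 0.13 kg, origin at the centre of its underside. One of the first layer, on the slats, loose: long along the pallet's x, at its -y side, one end flush with the -x side.
- lower2: Pale lime-wood block with red ends, 130 x 45 x 40 mm (x long, y wide, z high), 0.13 kg, origin at the centre of its underside. One of the first layer, on the slats, loose: long along the pallet's y, at its +x side, one end flush with the -y side.
- lower3: Pale lime-wood block with red ends, 130 x 45 x 40 mm (x long, y wide, z high), 0.13 kg, origin at the centre of its underside. One of the first layer, on the slats, loose: long along the pallet's x, at its +y side, one end flush with the +x side.
- lower4: Pale lime-wood block with red ends, 130 x 45 x 40 mm (x long, y wide, z high), 0.13 kg, origin at the centre of its underside. One of the first layer, on the slats, loose: long along the pallet's y, at its -x side, one end flush with the +y side.
- laid: Pale lime-wood block with red ends, 130 x 45 x 40 mm (x long, y wide, z high), 0.13 kg, origin at the centre of its underside. Already laid in the second layer (underside 76 mm above the bench), loose: long along the pallet's x, at its +y side, one end flush with the -x side. Held across its width at mid-length, a second-layer blank has one finger in the open chimney, 20 mm from mid-finger to the neighbour's side, and one outside the stack.
- walnut: Bystander lying among the blanks: dark brown walnut offcut, 105 x 45 x 40 mm, no red ends; not for this stack. Origin at the centre of its underside, x long.
- tin: Bystander: closed round tin of end sealer with a red label, 84 mm in diameter, 100 mm high, standing; origin at the centre of its underside.
- brush: Bystander: flat brush 200 mm long lying on the bench; origin near the middle of its length, x along it.
- mallet: Bystander: round carver's mallet standing on its head, handle up, 92 mm in diameter, 250 mm high; origin at the centre of its underside.
- gouge: Bystander: carving gouge 260 mm long with a dark handle, lying on the bench; origin near mid-length, x towards the blade.
- meter: Bystander: yellow moisture meter 130 x 62 x 28 mm lying on the bench; origin at the centre of its underside, x long.
Things that resemble listed ones, but are neither listed nor needed, are in the scene too. Leave any blue or turquoise look-alike of the blank3 alone.

How it is judged:
At the end, for the whole second after the job is handed in: The three lime blanks fill the free places of the mirrored second layer, released: each centre within 10 mm (height 4 mm), long axis within 0.1 rad, level within 0.05 rad. The laid blank and the first layer are still in place by the same measures; no two second-layer blanks touch; all at rest (((x of blank1 in the frame of pallet between 0.0175 and 0.0375 m and y of blank1 in the frame of pallet between -0.08 and -0.06 m and z of blank1 in the frame of pallet between 0.072 and 0.08 m and angle between the x axis of blank1 and the x axis of pallet, either way round below 0.1 rad and angle between blank1's own z axis and vertical below 0.05 rad) or (x of blank2 in the frame of pallet between 0.0175 and 0.0375 m and y of blank2 in the frame of pallet between -0.08 and -0.06 m and z of blank2 in the frame of pallet between 0.072 and 0.08 m and angle between the x axis of blank2 and the x axis of pallet, either way round below 0.1 rad and angle between blank2's own z axis and vertical below 0.05 rad) or (x of blank3 in the frame of pallet between 0.0175 and 0.0375 m and y of blank3 in the frame of pallet between -0.08 and -0.06 m and z of blank3 in the frame of pallet between 0.072 and 0.08 m and angle between the x axis of blank3 and the x axis of pallet, either way round below 0.1 rad and angle between blank3's own z axis and vertical below 0.05 rad)) and ((x of blank1 in the frame of pallet between 0.06 and 0.08 m and y of blank1 in the frame of pallet between 0.0175 and 0.0375 m and z of blank1 in the frame of pallet between 0.072 and 0.08 m and angle between the x axis of blank1 and the y axis of pallet, either way round below 0.1 rad and angle between blank1's own z axis and vertical below 0.05 rad) or (x of blank2 in the frame of pallet between 0.06 and 0.08 m and y of blank2 in the frame of pallet between 0.0175 and 0.0375 m and z of blank2 in the frame of pallet between 0.072 and 0.08 m and angle between the x axis of blank2 and the y axis of pallet, either way round below 0.1 rad and angle between blank2's own z axis and vertical below 0.05 rad) or (x of blank3 in the frame of pallet between 0.06 and 0.08 m and y of blank3 in the frame of pallet between 0.0175 and 0.0375 m and z of blank3 in the frame of pallet between 0.072 and 0.08 m and angle between the x axis of blank3 and the y axis of pallet, either way round below 0.1 rad and angle between blank3's own z axis and vertical below 0.05 rad)) and ((x of blank1 in the frame of pallet between -0.08 and -0.06 m and y of blank1 in the frame of pallet between -0.0375 and -0.0175 m and z of blank1 in the frame of pallet between 0.072 and 0.08 m and angle between the x axis of blank1 and the y axis of pallet, either way round below 0.1 rad and angle between blank1's own z axis and vertical below 0.05 rad) or (x of blank2 in the frame of pallet between -0.08 and -0.06 m and y of blank2 in the frame of pallet between -0.0375 and -0.0175 m and z of blank2 in the frame of pallet between 0.072 and 0.08 m and angle between the x axis of blank2 and the y axis of pallet, either way round below 0.1 rad and angle between blank2's own z axis and vertical below 0.05 rad) or (x of blank3 in the frame of pallet between -0.08 and -0.06 m and y of blank3 in the frame of pallet between -0.0375 and -0.0175 m and z of blank3 in the frame of pallet between 0.072 and 0.08 m and angle between the x axis of blank3 and the y axis of pallet, either way round below 0.1 rad and angle between blank3's own z axis and vertical below 0.05 rad)) and x of laid in the frame of pallet between -0.0375 and -0.0175 m and y of laid in the frame of pallet between 0.06 and 0.08 m and z of laid in the frame of pallet between 0.072 and 0.08 m and angle between the x axis of each of laid, lower1, lower3 and the x axis of pallet, either way round below 0.1 rad and angle between each of laid, lower1, lower2, lower3, lower4's own z axis and vertical below 0.05 rad and x of lower1 in the frame of pallet between -0.0375 and -0.0175 m and y of lower1 in the frame of pallet between -0.08 and -0.06 m and z of lower1 in the frame of pallet between 0.032 and 0.04 m and x of lower2 in the frame of pallet between 0.06 and 0.08 m and y of lower2 in the frame of pallet between -0.0375 and -0.0175 m and z of lower2 in the frame of pallet between 0.032 and 0.04 m and angle between the x axis of each of lower2, lower4 and the y axis of pallet, either way round below 0.1 rad and x of lower3 in the frame of pallet between 0.0175 and 0.0375 m and y of lower3 in the frame of pallet between 0.06 and 0.08 m and z of lower3 in the frame of pallet between 0.032 and 0.04 m and x of lower4 in the frame of pallet between -0.08 and -0.06 m and y of lower4 in the frame of pallet between 0.0175 and 0.0375 m and z of lower4 in the frame of pallet between 0.032 and 0.04 m and contact force between blank1 and blank2 below 0.05 N and contact force between each of blank1, blank2 and blank3 below 0.05 N and contact force between each of blank1, blank2, blank3 and laid below 0.05 N and linear speed of each of blank1, blank2, blank3, laid below 0.02 m/s).
It fails at once if a blank is dropped: it falls free of the fingers faster than 0.6 m/s (a fall of about 20 mm) ((linear speed of blank1 above 0.6 m/s and contact force between the fingers and blank1 below 0.2 N) or (linear speed of blank2 above 0.6 m/s and contact force between the fingers and blank2 below 0.2 N) or (linear speed of blank3 above 0.6 m/s and contact force between the fingers and blank3 below 0.2 N) or (linear speed of laid above 0.6 m/s and contact force between the fingers and laid below 0.2 N) or (linear speed of lower1 above 0.6 m/s and contact force between the fingers and lower1 below 0.2 N) or (linear speed of lower2 above 0.6 m/s and contact force between the fingers and lower2 below 0.2 N) or (linear speed of lower3 above 0.6 m/s and contact force between the fingers and lower3 below 0.2 N) or (linear speed of lower4 above 0.6 m/s and contact force between the fingers and lower4 below 0.2 N)).
It fails at once if another thing on the bench (walnut piece, tin, brush, mallet, gouge, moisture meter) is shifted by more than 20 mm (distance of any of walnut, tin, brush, mallet, gouge, meter from where it was at the start of the episode above 0.02 m).
It also fails if it takes over 67 s, if anything falls off the work surface, if the arm or the gripper's body presses on something with over 40 N, if the wrist force passes 120 N, or if a joint passes its speed limit or range.

ROBOT

A 6-joint arm with a two-finger parallel gripper is mounted at the origin on the work surface. World frame = base frame: x ahead of the robot, y to its left, z up, the work surface at z = 0. Lengths are in m, angles in rad, forces in N, time in s.
With the tool pointing down it reaches from about 0.25 to 0.725 m from the base axis. Payload 4 kg.
Tool frame: the origin (TCP) lies midway between the tips of the shut fingers; the grasp point (between the pads) lies 19 mm behind it; z points along the fingers, y is the line along which they close (so a half turn about z gives the same grasp; the last joint's range is limited). The gripper opens to 85 mm and grips with 20 to 120 N. Pads are 22 mm wide; open, the fingers measure 114 mm over their backs; the gripper's body (76 mm by 85 mm) begins 54 mm behind the grasp point. The pads swing forward as they close: fully open they stand 13 mm farther back than shut.
Start: joints at [-1.134, 0.241, 0.005, 1.335, 0, 1.571], TCP at [0.212, -0.453, 0.21] pointing down, gripper open.
Joint ranges: [-2.72, 2.72], [-1.05, 1.87], [-1.09, 1.28], [-1.99, 2.15], [-1.42, 1.44], [-3.14, 3.14]. Speed limits (rad/s): [2.79, 2.79, 3.14, 3.14, 3.14, 3.14].

INTERFACE

Orientations are given as a unit quaternion [x, y, z, w].
In Python, from workcell import status, camera, get_calibration, ticket gives the robot as it stands.
- The arm moves only by the shell command python3 -m creep 'ROWS' [OPENING]. ROWS is JSON, a list of rows, each a list of 6 numbers: the shift along the world's x, y, z in cm, then the turn, a rotation vector about the world's x, y, z in degrees. A call has 1 to 8 rows; each row shifts and turns the commanded pose from where the row before left it; what a row does not reach is not made up. A row lasts 1/10 s, in which the tool goes at most 50 mm and 8.59 degrees, less where a joint would pass 70% of its speed; a pose out of reach is approached as far as the arm can. A call is refused whole if a number of a shift passes 5 or a number of a turn 8.59, either way. A call with a gripper value outside its range is refused whole. OPENING is the opening, from -1 (shut) to 1 (fully open), so that 0 is half open, set as the call begins (- or left out, the last holds). The fingers move at their own pace and stop on an object; the grip force is fixed at half the most. Time passes only in rows, so rows that do not move let the fingers close. It gives the time, the measured TCP pose, the force, the opening and the grip force at its end, in the units of the state.
- status.get_obs(): the state, without advancing time (a new reading comes with each control period).
- camera(name): name is "scene" or "top" or "wrist"; returns the picture (420x560x3 uint8, red, green, blue); there is no depth.
- get_calibration(name): a dict with "fx", "fy", "cx", "cy" (pixels), "rvec" (rotation vector, rad) and "tvec" (3), from world to camera coordinates, as OpenCV has them; the wrist camera has in their place "tool_from_camera" (4x4, takes a point from camera to tool coordinates, whose origin is the TCP and whose axes are the flange's). Camera axes: x right, y down, z forward; pixel columns grow to the right and rows downward; lengths in m; the calibration is good to about 2 mm. A picture is of the moment at which its call begins: read the wrist's pose just before it. get_calibration takes no time and is no camera call.
- ticket.job_done(): hands the job in; it is judged then, once.
The state is a dict: "clock": time; "joint_pos": joint angles; "joint_vel": joint speeds; "tau": joint torques, N m; "eef_pos": TCP position; "tool_rot": TCP orientation; "ft_force": force on the tool from outside, world axes, zero at the start; "ft_torque": the same for the moment, N m; "grip_width": finger opening in m; "grasp_force": force on a finger pad.
Only numpy, scipy, OpenCV 4.12 (cv2) and the standard library are available. Lean on these libraries where they do the work, as an engineer would, in place of code of your own. Each camera call takes 0.05 s, during which the arm holds its last target. There are 200 camera calls.

## Working session

There is one attempt and no reset: what is moved stays moved. The work goes in short steps, Python scripts to look and compute and a shell command to move; the robot and the scene stay as the last step left them, time stands still between calls to the robot, and variables do not carry over. Pictures are saved under pics/ and viewed, at most 10 in all, crops included, and the job is handed in when it is done.

```bash
ls; mkdir -p pics; python3 - <<'E'
from workcell import status,camera,get_calibration
import cv2,json
o=status.get_obs();print({k:o[k] for k in('clock','eef_pos','tool_rot','grip_width','ft_force')})
for n in('scene','top'):
    cv2.imwrite(f'pics/{n}0.png',camera(n)[:,:,::-1]);print(get_calibration(n))
print(get_calibration('wrist'))
E
```

```text
pics
{'clock': 0.0, 'eef_pos': array([ 0.21120728, -0.45244759,  0.20920616]), 'tool_rot': array([ 9.76253403e-01,  2.16629109e-01, -2.40077876e-04, -1.03147141e-03]), 'grip_width': 0.08528311357195308, 'ft_force': array([-0.4214236 , -0.25603139,  0.6140437 ])}
{'fx': 471.43379108255186, 'fy': 471.43379108255186, 'cx': 275.3782075881983, 'cy': 207.44650531924157, 'rvec': array([ 1.98094054,  0.83270616, -0.47005657]), 'tvec': array([-0.3183267 , -0.13926733,  1.81696465])}
{'fx': 533.5772852940328, 'fy': 533.5772852940328, 'cx': 285.8408048451506, 'cy': 214.07500580319666, 'rvec': array([ 2.16053435, -2.14306917,  0.1321088 ]), 'tvec': array([-0.07653459,  0.54769714,  1.54366113])}
{'fx': 292.6180407533554, 'fy': 292.6180407533554, 'cx': 284.428382546549, 'cy': 206.35627128407583, 'tool_from_camera': array([[ 1.26023608e-03, -9.63806887e-01, -2.66598379e-01,
         6.71136126e-02],
       [ 9.99998934e-01,  1.01797548e-03,  1.04690418e-03,
         3.21369249e-04],
       [-7.37622851e-04, -2.66599414e-01,  9.63807143e-01,
        -1.64148929e-01],
       [ 0.00000000e+00,  0.00000000e+00,  0.00000000e+00,
         1.00000000e+00]])}
```

View pics/top0.png

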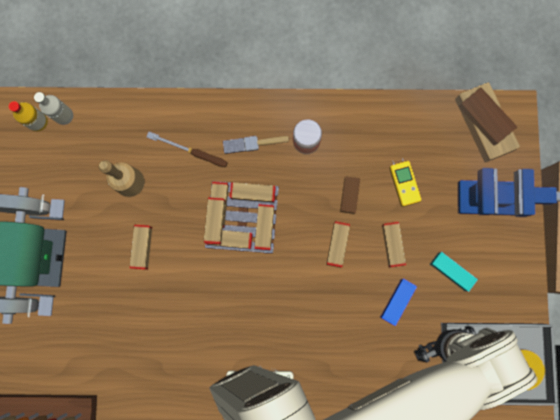

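View pics/scene0.png

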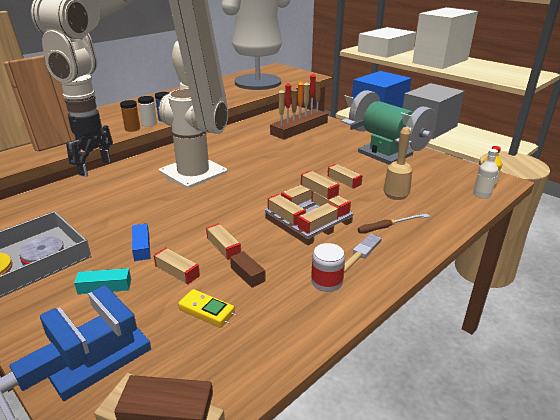

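```bash
cat > h.py <<'E'
import numpy as np,cv2
from scipy.spatial.transform import Rotation as R
from workcell import status,camera,get_calibration
def cam(name,obs=None):
    """K, Rwc (world->cam), t"""
    c=get_calibration(name);K=np.array([[c['fx'],0,c['cx']],[0,c['fy'],c['cy']],[0,0,1]])
    if name!='wrist': return K,R.from_rotvec(c['rvec']).as_matrix(),np.array(c['tvec'])
    T=np.eye(4);T[:3,:3]=R.from_quat(obs['tool_rot']).as_matrix();T[:3,3]=obs['eef_pos']
    M=np.linalg.inv(T@np.array(c['tool_from_camera']));return K,M[:3,:3],M[:3,3]
def back(C,uv,z):
    K,Rm,t=C;uv=np.atleast_2d(np.array(uv,float))
    d=np.c_[uv,np.ones(len(uv))]@np.linalg.inv(K).T@Rm;o=-Rm.T@t
    return o+d*((z-o[2])/d[:,2])[:,None]
def proj(C,P):
    K,Rm,t=C;q=(np.atleast_2d(P)@Rm.T+t)@K.T;return q[:,:2]/q[:,2:]
def box(x,y,a,L,W,z0,z1):
    c,s=np.cos(a),np.sin(a);P=[]
    for z in(z0,z1):
        for i,j in((1,1),(1,-1),(-1,-1),(-1,1)):
            P.append([x+c*i*L/2-s*j*W/2,y+s*i*L/2+c*j*W/2,z])
    return np.array(P)
def draw(im,C,P,col=(0,255,0),s=1,off=(0,0)):
    p=np.round((proj(C,P)-off+.5)*s*16-8).astype(int)
    for k in range(4):
        for a,b in((k+4,(k+1)%4+4),):
            cv2.line(im,tuple(map(int,p[a])),tuple(map(int,p[b])),col,1,cv2.LINE_AA,4)
E
python3 - <<'E'
from h import *
im=cv2.imread('pics/top0.png');C=cam('top')
print(back(C,[[141,247],[339,244],[395,244],[350,195]],.04).round(3),back(C,[241,217],.1).round(3))
a=cv2.resize(im[170:290,120:280],None,fx=5,fy=5,interpolation=cv2.INTER_CUBIC)
cv2.imwrite('pics/crop1.png',a)
E
```

```text
[[ 0.447  0.352  0.04 ]
 [ 0.461 -0.228  0.04 ]
 [ 0.462 -0.392  0.04 ]
 [ 0.606 -0.262  0.04 ]] [[0.531 0.055 0.1  ]]
```

View pics/crop1.png

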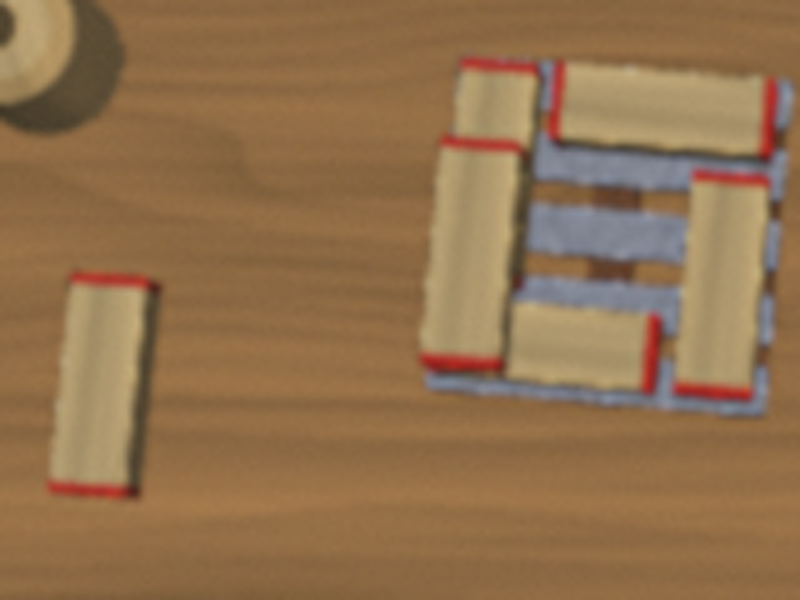

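```bash
python3 - <<'E'
from h import *
from scipy.optimize import least_squares
im=cv2.imread('pics/top0.png');C=cam('top')
S=5
def w(c,z): return back(C,(np.array(c,float)+.5)/5-.5+[120,170],z)
laid=w([(442,138),(523,146),(500,370),(420,362)],.116)
l1=w([(692,170),(770,177),(752,395),(673,390)],.076)
l2=w([(555,60),(778,77),(768,157),(549,138)],.076)
for n,p in(('laid',laid),('l1',l1),('l2',l2)):
    print(n,p.mean(0).round(4),[round(np.linalg.norm(p[i]-p[i-1]),3) for i in range(4)],cv2.minAreaRect((p[:,:2]*1000).astype(np.float32)))
A=[];B=[]
cs=[(-.0275,.07),(-.0275,-.07),(.07,-.0275)];ms=[laid.mean(0),l1.mean(0),l2.mean(0)]
f=lambda q:np.concatenate([np.array([q[0]+np.cos(q[2])*a-np.sin(q[2])*b,q[1]+np.sin(q[2])*a+np.cos(q[2])*b])-m[:2] for (a,b),m in zip(cs,ms)])
r=least_squares(f,[.53,.05,0]);print('pallet',r.x.round(4),(r.fun*1000).round(1))
# loose blanks
big=cv2.resize(im,None,fx=S,fy=S,interpolation=cv2.INTER_CUBIC)
hsv=cv2.cvtColor(big,cv2.COLOR_BGR2HSV)
lime=cv2.inRange(hsv,(10,40,150),(35,150,255));red=cv2.inRange(hsv,(0,150,110),(6,255,255))|cv2.inRange(hsv,(172,150,110),(180,255,255))
m=cv2.morphologyEx(lime|red,cv2.MORPH_OPEN,np.ones((9,9)));m=cv2.morphologyEx(m,cv2.MORPH_CLOSE,np.ones((11,11)))
for c in cv2.findContours(m,cv2.RETR_EXTERNAL,cv2.CHAIN_APPROX_NONE)[0]:
    if cv2.contourArea(c)<8000:continue
    p=back(C,(c[:,0]+.5)/S-.5,.04)[:,:2]
    (x,y),(a,b),t=cv2.minAreaRect((p*1000).astype(np.float32))
    if a<b:a,b,t=b,a,t-90
    if abs(a-130)<25 and abs(b-45)<20:print('blank',round(x,1),round(y,1),round(a,1),round(b,1),'ang',round(t,2))
    if abs(a-130)<25: draw(im,C,box(x/1e3,y/1e3,np.radians(t),.13,.045,0,.04))
draw(im,C,box(*r.x,.185,.185,0,.076),(255,0,0))
q=r.x
for a,b,t in((.0275,-.07,0),(.07,.0275,np.pi/2),(-.07,-.0275,np.pi/2),(-.0275,.07,0)):
    X,Y=q[0]+np.cos(q[2])*a-np.sin(q[2])*b,q[1]+np.sin(q[2])*a+np.cos(q[2])*b
    print('T',round(X,4),round(Y,4),round(np.degrees(q[2]+t),2))
    draw(im,C,box(X,Y,q[2]+t,.13,.045,0,.116),(255,0,255))
a=im[170:290,120:430];cv2.imwrite('pics/c2.png',cv2.resize(a,(775,300),interpolation=cv2.INTER_CUBIC))
E
```

```text
laid [0.5187 0.129  0.116 ] [np.float64(0.127), np.float64(0.046), np.float64(0.127), np.float64(0.045)] ((518.7449951171875, 129.30648803710938), (46.011131286621094, 127.52410125732422), 85.53355407714844)
l1 [ 0.5077 -0.0098  0.076 ] [np.float64(0.128), np.float64(0.045), np.float64(0.126), np.float64(0.045)] ((507.6889343261719, -9.771642684936523), (45.28628921508789, 127.57447814941406), 85.9836654663086)
l2 [0.6092 0.026  0.076 ] [np.float64(0.046), np.float64(0.13), np.float64(0.047), np.float64(0.127)] ((608.8171997070312, 25.76290512084961), (130.06553649902344, 47.272422790527344), 85.99999237060547)
pallet [ 0.5409  0.0579 -0.072 ] [-0.2  0.7  0.7 -0.1 -0.4 -0.6]
blank 507.3 -6.6 126.6 47.9 ang -4.68
blank 615.9 28.2 134.3 47.6 ang 85.59
T 0.5633 -0.0139 -4.12
T 0.6127 0.0803 85.88
T 0.4691 0.0355 85.88
T 0.5185 0.1297 -4.12
```

View pics/c2.png

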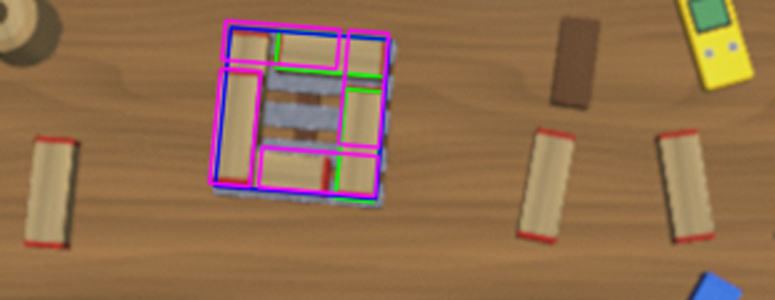

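```bash
python3 - <<'E'
from h import *
C=cam('top')
for n,c in dict(A=[(36,137),(78,141),(68,247),(25,243)],A5=[(72,273),(156,281),(137,496),(49,490)],B=[(538,129),(574,134),(556,242),(518,237)],C=[(657,135),(696,131),(713,236),(674,241)]).items():
    s=5 if n=='A5' else 2.5
    p=back(C,(np.array(c)+.5)/s-.5+[120,170],.04)
    d=p[0]+p[1]-p[2]-p[3]
    print(n,p.mean(0).round(4),[round(float(np.linalg.norm(p[i]-p[i-1])),3) for i in range(4)],np.degrees(np.arctan2(d[1],d[0])).round(1))
o=status.get_obs();print(R.from_quat(o['tool_rot']).as_matrix().round(3),o['clock'])
E
```

```text
A [0.4488 0.3534 0.04  ] [0.125, 0.05, 0.125, 0.051] -3.2
A5 [0.4486 0.3537 0.04  ] [0.128, 0.05, 0.126, 0.052] -3.1
B [ 0.4612 -0.2265  0.04  ] [0.129, 0.043, 0.129, 0.045] -10.2
C [ 0.4622 -0.3883  0.04  ] [0.125, 0.046, 0.124, 0.046] 8.2
[[ 0.906  0.423 -0.001]
 [ 0.423 -0.906  0.002]
 [ 0.    -0.002 -1.   ]] 0.1
```

```bash
python3 -m creep '[[4.2,1.1,0,0,0,-2.8],[4.2,1.1,0,0,0,-2.8],[4.2,1.1,0,0,0,-2.8],[4.2,1.1,0,0,0,-2.8],[4.2,1.1,0,0,0,-2.8],[4.1,0.9,0,0,0,-2.8],[0,0,0,0,0,0],[0,0,0,0,0,0]]' 1
cat > look.py <<'E'
from h import *
import sys
# args: png x y angdeg z1 : overlay of box top on the wrist view
o=status.get_obs();im=camera('wrist')[:,:,::-1].copy();C=cam('wrist',o)
cv2.imwrite(sys.argv[1].replace('.png','_raw.png'),im)
v=list(map(float,sys.argv[2:]))
for i in range(0,len(v),4):
    draw(im,C,box(v[i],v[i+1],np.radians(v[i+2]),.13,.045,0,v[i+3]))
cv2.imwrite(sys.argv[1],im)
np.save(sys.argv[1].replace('png','npy'),np.r_[o['eef_pos'],o['tool_rot']])
m=R.from_quat(o['tool_rot']).as_matrix()
print(o['clock'],o['eef_pos'].round(4),'yaw',np.degrees(np.arctan2(m[1,0],m[0,0])).round(2),'q',np.round(o['joint_pos'],2))
E
python3 look.py pics/w1.png .4622 -.3883 8.2 .04
```

```text
clock: 0.9
eef_pos: [0.4629, -0.3882, 0.2088]
tool_rot: [0.997, 0.073, -0.001, -0.001]
ft_force: [-0.4, -0.0, -0.0]
grip_width: 0.0852
grasp_force: 0.0
0.9 [ 0.4629 -0.3882  0.2088] yaw 8.36 q [-0.7   0.45  0.31  1.43 -0.    2.3 ]
```

View pics/w1.png

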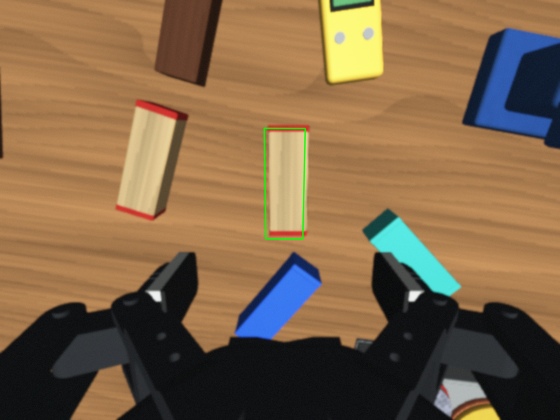

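```bash
python3 -m creep '[[0.2,-0.4,-4.9,0,0,0],[0,0,-4.9,0,0,0],[0,0,-4.9,0,0,0],[0,0,-4.0,0,0,0],[0,0,-1.8,0,0,0],[0,0,0,0,0,0],[0,0,0,0,0,0]]' && python3 -m creep '[[0,0,0,0,0,0],[0,0,0,0,0,0],[0,0,0,0,0,0],[0,0,0,0,0,0],[0,0,0,0,0,0],[0,0,0,0,0,0]]' -1
```

```text
clock: 1.65
eef_pos: [0.4636, -0.3939, 0.0058]
tool_rot: [0.997, 0.071, 0.0, 0.0]
ft_force: [-0.5, -0.3, -0.3]
grip_width: 0.0857
grasp_force: 0.0
clock: 2.25
eef_pos: [0.4657, -0.394, 0.0072]
tool_rot: [0.997, 0.072, 0.001, 0.001]
ft_force: [-0.0, -0.5, 6.2]
grip_width: 0.0431
grasp_force: 62.9
```

```bash
python3 -m creep '[[0,0,-0.1,0,0,0],[0,0,1,0,0,0],[0,0,3,0,0,0],[0,0,4.5,0,0,0],[0,0,4.5,0,0,0],[0,0,4.5,0,0,0],[0,0,3.5,0,0,0]]' && python3 -m creep '[[1.2,4.7,0,0,0,-1.5],[1.2,4.7,0,0,0,-1.5],[1.2,4.8,0,0,0,-1.5],[1.2,4.8,0,0,0,-1.6],[1.2,4.8,0,0,0,-1.6],[1.2,4.8,0,0,0,-1.6],[1.2,4.7,0,0,0,-1.6],[1.2,4.7,0,0,0,-1.6]]' && python3 -m creep '[[0,0,0,0,0,0],[0,0,0,0,0,0]]' && python3 look.py pics/w2.png .5185 .1297 -4.12 .116 .5077 -.0098 -4.1 .076 .6092 .026 85.9 .076
```

```text
clock: 2.95
eef_pos: [0.4649, -0.3932, 0.2177]
tool_rot: [0.997, 0.072, 0.001, 0.001]
ft_force: [-0.5, -0.2, -1.2]
grip_width: 0.0434
grasp_force: 62.1
clock: 3.75
eef_pos: [0.5597, -0.0231, 0.2145]
tool_rot: [1.0, -0.024, 0.0, -0.006]
ft_force: [0.5, 0.0, -1.4]
grip_width: 0.0434
grasp_force: 62.1
clock: 3.95
eef_pos: [0.5596, -0.0258, 0.214]
tool_rot: [1.0, -0.026, -0.0, -0.005]
ft_force: [-0.6, 0.3, -1.1]
grip_width: 0.0434
grasp_force: 62.1
3.95 [ 0.5596 -0.0258  0.214 ] yaw -2.93 q [-0.05  0.36  0.18  1.39  0.01  3.14]
```

View pics/w2.png

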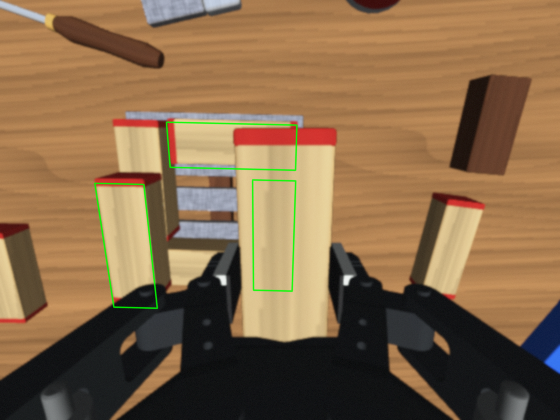

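```bash
cat > fit.py <<'E'
from h import *
from scipy.optimize import minimize
def ptp(q,a,b):
    c,s=np.cos(q[2]),np.sin(q[2]);return np.c_[q[0]+c*a-s*b,q[1]+s*a+c*b]
# long edges in the pallet frame: (x0,y0,x1,y1,z)
i,o=.0475,.0925
def fit(im,C,edges,q0,sig=1.0):
    g=cv2.GaussianBlur(im,(0,0),sig).astype(np.float32)
    gx=np.abs(cv2.Sobel(g,cv2.CV_32F,1,0)).sum(2);gy=np.abs(cv2.Sobel(g,cv2.CV_32F,0,1)).sum(2)
    def sc(q):
        t=0
        for x0,y0,x1,y1,z in edges:
            s=np.linspace(.04,.96,60);P=np.c_[ptp(q,x0+(x1-x0)*s,y0+(y1-y0)*s),np.full(60,z)]
            p=proj(C,P);d=p[-1]-p[0];d/=np.linalg.norm(d)
            m=p.astype(np.float32).reshape(-1,1,2)
            v=cv2.remap(gx,m,None,cv2.INTER_LINEAR)*abs(d[1])+cv2.remap(gy,m,None,cv2.INTER_LINEAR)*abs(d[0])
            t+=np.minimum(v,np.median(v)*2).mean()
        return -t
    best=min(((sc(q0+np.array([a,b,c])),a,b,c) for a in np.arange(-.008,.0081,.001) for b in np.arange(-.008,.0081,.001) for c in np.radians(np.arange(-2,2.1,.5))))
    r=minimize(sc,q0+np.array(best[1:]),method='Nelder-Mead',options=dict(initial_simplex=[q0+np.array(best[1:])+e for e in ([0,0,0],[.001,0,0],[0,.001,0],[0,0,.007])]))
    return r.x,r.fun
E
python3 - <<'E'
from fit import *
q0=np.array([.5409,.0579,-.072]);i,o=.0475,.0925
im=cv2.imread('pics/top0.png')
E=[(-o,i,.0375,i,.116),(-o,o,.0375,o,.116),(-o,-i,.0375,-i,.076),(i,-o,i,.0375,.076),(o,-o,o,.0375,.076),(-i,-.0375,-i,i-.005,.076),(-o,-.0375,-o,i-.005,.076)]
q,f=fit(im,cam('top'),E,q0);print('top',q.round(4),np.degrees(q[2]).round(2),f)
im=cv2.imread('pics/w2_raw.png');p=np.load('pics/w2.npy');C=cam('wrist',dict(eef_pos=p[:3],tool_rot=p[3:]))
E=[(-.06,i,.0375,i,.116),(-.07,o,.0375,o,.116),(i,0,i,.0375,.076),(o,0,o,.0375,.076)]
for s in(.7,1.2):
    q,f=fit(im,C,E,q0,s);print('wrist',q.round(4),np.degrees(q[2]).round(2),f)
E
```

```text
top [ 0.5412  0.0586 -0.0734] -4.21 -2265.165893345597
wrist [ 0.5451  0.057  -0.0654] -3.75 -1824.9347387366088
wrist [ 0.5451  0.057  -0.0656] -3.76 -1512.3959362146475
```

```bash
python3 - <<'E'
from h import *
c=get_calibration('wrist');T=np.array(c['tool_from_camera']);K=np.array([[c['fx'],0,c['cx']],[0,c['fy'],c['cy']],[0,0,1]])
for uv in [(235,128),(337,128),(237,145),(334,145)]:
    d=T[:3,:3]@np.linalg.inv(K)@[*uv,1];o=T[:3,3]
    for z in(-.0335,):print(uv,(o+d*(z-o[2])/d[2]).round(4))
E
```

```text
(235, 128) [ 0.0662 -0.0208 -0.0335]
(337, 128) [ 0.0663  0.0232 -0.0335]
(237, 145) [ 0.0591 -0.0202 -0.0335]
(334, 145) [ 0.0591  0.0222 -0.0335]
```

```bash
python3 -m creep '[[-0.8,0.5,0,0,0,8.1],[-0.8,0.5,0,0,0,8.1],[-0.8,0.5,0,0,0,8.1],[-0.8,0.5,0,0,0,8.1],[-0.8,0.6,0,0,0,8.1],[-0.8,0.6,0,0,0,8.1],[-0.8,0.6,0,0,0,8.1],[-0.8,0.6,0,0,0,8.1]]' && python3 -m creep '[[-0.8,0.5,0,0,0,8.1],[-0.8,0.5,0,0,0,8.1],[-0.8,0.5,0,0,0,7.9],[0,0,0,0,0,0],[0,0,0,0,0,0]]' && python3 look.py pics/w3.png && python3 - <<'E'
from h import *
o=status.get_obs();print(R.from_quat(o['tool_rot']).as_matrix().round(4))
E
```

```text
clock: 4.8
eef_pos: [0.4951, 0.0158, 0.2143]
tool_rot: [0.858, 0.514, -0.003, -0.005]
ft_force: [-0.1, -0.2, -1.1]
grip_width: 0.0434
grasp_force: 62.1
clock: 5.3
eef_pos: [0.4719, 0.0313, 0.2144]
tool_rot: [0.734, 0.679, -0.004, -0.004]
ft_force: [0.4, -1.2, -0.4]
grip_width: 0.0432
grasp_force: 62.1
5.3 [0.4719 0.0313 0.2144] yaw 85.6 q [ 0.07  0.19 -0.04  1.34  0.    1.71]
[[ 7.620e-02  9.970e-01 -1.040e-02]
 [ 9.971e-01 -7.620e-02  5.000e-04]
 [-3.000e-04 -1.040e-02 -9.999e-01]]
```

```bash
python3 - <<'E'
from fit import *
q0=np.array([.545,.057,-.070]);i,o=.0475,.0925
im=cv2.imread('pics/w3_raw.png');p=np.load('pics/w3.npy');C=cam('wrist',dict(eef_pos=p[:3],tool_rot=p[3:]))
E=[(-.0,i,.0375,i,.116),(-.09,o,.0375,o,.116),(i,-.01,i,.0375,.076),(o,-.01,o,.0375,.076)]
for s in(.7,1.2):
    q,f=fit(im,C,E,q0,s);print('wrist',q.round(4),np.degrees(q[2]).round(2),f)
c,s=np.cos(q[2]),np.sin(q[2])
def T(a,b,t): return np.r_[ptp(q,a,b)[0],q[2]+t]
for a,b,t,z,col in((-.0275,.07,0,.116,(0,255,0)),(.07,-.0275,np.pi/2,.076,(255,0,0)),(-.07,-.0275,np.pi/2,.116,(255,0,255)),(.0275,.07,0,.076,(255,0,0)),(-.07,.0275,np.pi/2,.076,(255,0,0))):
    draw(im,C,box(*T(a,b,t),.13,.045,0,z),col); print(T(a,b,t).round(4))
cv2.imwrite('pics/w3.png',im)
E
```

```text
wrist [ 0.5449  0.0575 -0.059 ] -3.38 -2284.71322777973
wrist [ 0.5449  0.0575 -0.0576] -3.3 -1874.699476212756
[ 0.5215  0.129  -0.0576]
[0.6132 0.0261 1.5132]
[0.4734 0.0341 1.5132]
[ 0.5764  0.1258 -0.0576]
[0.4766 0.089  1.5132]
```

View pics/w3.png

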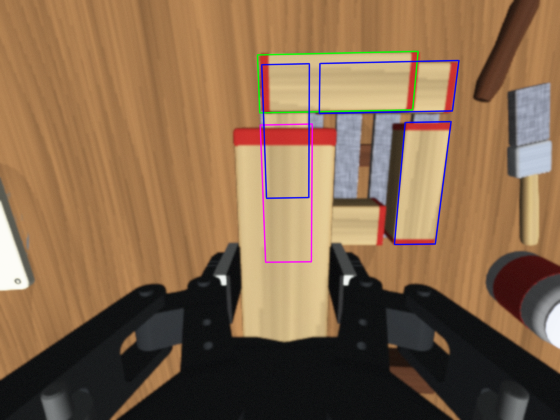

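```bash
python3 -m creep '[[0,0.2,0,0,-0.6,0.8],[0,0,-2,0,0,0],[0,0,-4,0,0,0],[0,0,-4,0,0,0],[0,0,-2,0,0,0],[0,0,-0.5,0,0,0],[0,0,0,0,0,0],[0,0,0,0,0,0]]' && python3 - <<'E'
from h import *
o=status.get_obs();print(o['eef_pos'].round(4),o['ft_force'].round(1),R.from_quat(o['tool_rot']).as_matrix().round(4))
E
```

```text
clock: 6.15
eef_pos: [0.4732, 0.0345, 0.0904]
tool_rot: [0.727, 0.686, 0.001, 0.0]
ft_force: [0.1, 0.2, -0.9]
grip_width: 0.0436
grasp_force: 62.0
[0.4732 0.0345 0.0904] [ 0.1  0.2 -0.9] [[ 5.830e-02  9.983e-01  2.000e-03]
 [ 9.983e-01 -5.830e-02  8.000e-04]
 [ 9.000e-04  2.000e-03 -1.000e+00]]
```

```bash
python3 -m creep '[[-0.1,-0.1,-0.4,0,0,0],[0,0,-0.2,0,0,0],[0,0,0,0,0,0]]' && python3 -m creep '[[0,0,-0.15,0,0,0],[0,0,0,0,0,0]]' && python3 -m creep '[[0,0,-0.1,0,0,0],[0,0,0,0,0,0]]'
```

```text
clock: 6.45
eef_pos: [0.4709, 0.0334, 0.0834]
tool_rot: [0.727, 0.686, 0.0, -0.0]
ft_force: [0.1, 0.4, -1.3]
grip_width: 0.043
grasp_force: 62.0
clock: 6.65
eef_pos: [0.471, 0.0334, 0.0831]
tool_rot: [0.727, 0.686, 0.0, 0.0]
ft_force: [-3.0, -0.3, 8.1]
grip_width: 0.0437
grasp_force: 63.1
clock: 6.85
eef_pos: [0.471, 0.0334, 0.0831]
tool_rot: [0.727, 0.686, 0.001, 0.0]
ft_force: [-5.7, -0.2, 15.4]
grip_width: 0.0432
grasp_force: 63.9
```

```bash
python3 -m creep '[[0,0,0.15,0,0,0],[0,0,0,0,0,0],[0,0,0,0,0,0],[0,0,0,0,0,0]]' 0.4 && python3 -m creep '[[0,0,1,0,0,0],[0,0,3,0,0,0],[0,0,4.5,0,0,0],[0,0,4.2,0,0,0],[0,-2,0,0,0,8.3],[0,-3,0,0,0,8.3],[0,-3,0,0,0,8.3],[0,-3,0,0,0,8.3]]' && python3 -m creep '[[-0.1,-3,0,0,0,8.3],[-0.1,-3,0,0,0,8.3],[-0.1,-3,0,0,0,8.3],[-0.1,-3,0,0,0,8.3],[-0.1,-2,0,0,0,8.3],[-0.1,-1.3,0,0,0,8.3],[0,0,0,0,0,0],[0,0,0,0,0,0]]' 1 && python3 look.py pics/w4.png .465 -.230 -10.2 .04 && python3 - <<'E'
from fit import *
# single-block fit by long and end edges
im=cv2.imread('pics/w4_raw.png');p=np.load('pics/w4.npy');C=cam('wrist',dict(eef_pos=p[:3],tool_rot=p[3:]))
L,W=.065,.0225
E=[(-L,W,L,W,.04),(-L,-W,L,-W,.04),(L,-W,L,W,.04),(-L,-W,-L,W,.04)]
for s in(.7,1.2):
    q,f=fit(im,C,E,np.array([.465,-.23,np.radians(-10.2)]),s);print(q.round(4),np.degrees(q[2]).round(2),f)
draw(im,C,box(*q,.13,.045,0,.04),(255,0,255))
# also the placed blank, as far as seen
cv2.imwrite('pics/w4.png',im)
E
```

```text
clock: 7.25
eef_pos: [0.4707, 0.0335, 0.0819]
tool_rot: [0.727, 0.686, -0.0, -0.001]
ft_force: [0.5, 0.3, -0.5]
grip_width: 0.0596
grasp_force: 0.0
clock: 8.05
eef_pos: [0.4709, -0.0775, 0.21]
tool_rot: [0.498, 0.867, 0.0, 0.0]
ft_force: [1.2, 0.2, -0.4]
grip_width: 0.0597
grasp_force: 0.0
clock: 8.85
eef_pos: [0.4647, -0.2294, 0.2093]
tool_rot: [0.092, 0.996, -0.0, -0.0]
ft_force: [-0.3, 0.1, 0.3]
grip_width: 0.085
grasp_force: 0.0
8.85 [ 0.4647 -0.2294  0.2093] yaw 169.47 q [-0.46  0.28  0.05  1.35 -0.   -0.27]
[ 0.4648 -0.2275 -0.1809] -10.36 -1499.6407370705797
[ 0.4652 -0.2276 -0.181 ] -10.37 -1221.2883408692533
```

View pics/w4.png

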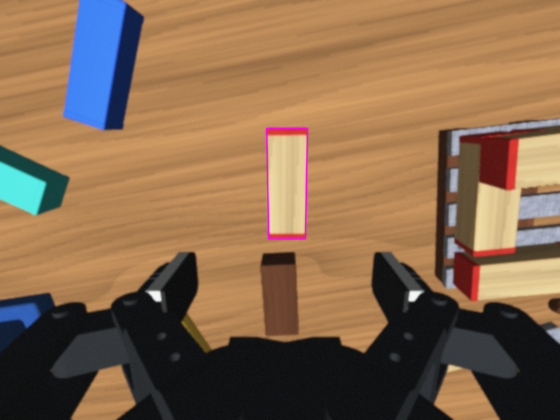

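```bash
python3 -m creep '[[0,0.2,-4.9,0,0,0.2],[0,0,-4.9,0,0,0],[0,0,-4.9,0,0,0],[0,0,-4.0,0,0,0],[0,0,-1.8,0,0,0],[0,0,0,0,0,0],[0,0,0,0,0,0]]' && python3 -m creep '[[0,0,0,0,0,0],[0,0,0,0,0,0],[0,0,0,0,0,0],[0,0,0,0,0,0],[0,0,0,0,0,0]]' -1 && python3 -m creep '[[0,0,1,0,0,0],[0,0,3,0,0,0],[0,0,4.5,0,0,0],[0,0,4.5,0,0,0],[0,0,4.5,0,0,0],[0,0,3.5,0,0,0],[0,0,0,0,0,0]]' && python3 -m creep '[[2,4.2,0,0,0,1.3],[2.1,4.3,0,0,0,1.3],[2.1,4.3,0,0,0,1.4],[2.1,4.3,0,0,0,1.4],[2,4.2,0,0,0,1.4],[0,0,0,0,0,0],[0,0,0,0,0,0]]' && python3 look.py pics/w5.png
```

```text
clock: 9.6
eef_pos: [0.4653, -0.227, 0.0047]
tool_rot: [0.088, 0.996, -0.0, -0.0]
ft_force: [0.4, -0.3, 0.1]
grip_width: 0.0854
grasp_force: 0.0
clock: 10.1
eef_pos: [0.4661, -0.2282, 0.0059]
tool_rot: [0.088, 0.996, -0.001, 0.001]
ft_force: [-1.0, 0.8, 6.8]
grip_width: 0.0433
grasp_force: 62.6
clock: 10.8
eef_pos: [0.4676, -0.2291, 0.2208]
tool_rot: [0.088, 0.996, -0.002, 0.005]
ft_force: [0.5, -0.7, -1.8]
grip_width: 0.0433
grasp_force: 61.9
clock: 11.5
eef_pos: [0.5671, -0.0134, 0.2128]
tool_rot: [0.028, 1.0, -0.001, -0.002]
ft_force: [-0.2, 0.3, -1.4]
grip_width: 0.0433
grasp_force: 62.0
11.5 [ 0.5671 -0.0134  0.2128] yaw 176.82 q [-0.02  0.38  0.2   1.4  -0.    0.03]
```

```bash
cat > hand.py <<'E'
from h import *
import sys
# blank in hand: near-end row and side columns -> offset in tool frame
im=cv2.imread(sys.argv[1]);c=get_calibration('wrist');T=np.array(c['tool_from_camera']);K=np.array([[c['fx'],0,c['cx']],[0,c['fy'],c['cy']],[0,0,1]])
h=cv2.cvtColor(im,cv2.COLOR_BGR2HSV);m=(cv2.inRange(h,(0,150,80),(8,255,255))|cv2.inRange(h,(170,150,80),(180,255,255)))
m[:110]=0;m[160:]=0
n,l,s,_=cv2.connectedComponentsWithStats(m);k=min((j for j in range(1,n) if s[j,4]>600),key=lambda j:abs(s[j,0]+s[j,2]/2-285));x,y,w,hh,_=s[k]
p=[]
for uv in((x-.5,y-.5),(x+w-.5,y-.5)):
    d=T[:3,:3]@np.linalg.inv(K)@[*uv,1];o=T[:3,3];p.append((o+d*(-.0335-o[2])/d[2])[:2])
p=np.array(p);print('band',s[k],'width',np.ptp(p[:,1]).round(4),'offset x',(p[:,0].mean()-.065).round(4),'y',p[:,1].mean().round(4))
E
python3 hand.py pics/w5_raw.png; python3 hand.py pics/w3_raw.png; python3 - <<'E'
from fit import *
i,o=.0475,.0925
im=cv2.imread('pics/w5_raw.png');p=np.load('pics/w5.npy');C=cam('wrist',dict(eef_pos=p[:3],tool_rot=p[3:]))
q0=np.array([.545,.0573,-.063])
E=[(-.09,i,.01,i,.116),(-.09,o,.01,o,.116)]
E3=[(-o,-.03,-o,.0375,.116),(-i,-.03,-i,.0375,.116)]
for e in(E+E3,):
    q,f=fit(im,C,e,q0,1);print(q.round(4),np.degrees(q[2]).round(2),f)
E3=E3+[(-o,.0375,-i,.0375,.116)]
q,f=fit(im,C,E3,q0,1);print('T3 alone',q.round(4),ptp(q,-.07,-.0275).round(4),'want',ptp(q0,-.07,-.0275).round(4),np.degrees(q[2]).round(2))
E
```

```text
band [ 233  129  106   19 1827] width 0.0457 offset x 0.0012 y -0.0001
band [ 233  128  103   18 1733] width 0.0444 offset x 0.0017 y -0.0007
[ 0.5425  0.0574 -0.0648] -3.71 -1773.3509100740362
T3 alone [ 0.5422  0.0514 -0.0464] [[0.471  0.0272]] want [[0.4734 0.0343]] -2.66
```

```bash
python3 -m creep '[[0.1,-0.1,-0.5,0,0,-0.4],[0,0,-2,0,0,0],[0,0,-4,0,0,0],[0,0,-4,0,0,0],[0,0,-1.6,0,0,0],[0,0,-0.3,0,0,0],[0,0,0,0,0,0],[0,0,0,0,0,0]]' && python3 - <<'E'
from h import *
o=status.get_obs();print(o['eef_pos'].round(4),o['ft_force'].round(1),R.from_quat(o['tool_rot']).as_matrix().round(4))
E
```

```text
clock: 12.35
eef_pos: [0.5699, -0.0164, 0.0917]
tool_rot: [0.033, 0.999, -0.0, 0.001]
ft_force: [-0.5, -0.2, -1.1]
grip_width: 0.0433
grasp_force: 61.9
[ 0.5699 -0.0164  0.0917] [-0.5 -0.2 -1.1] [[-9.978e-01  6.630e-02  2.300e-03]
 [ 6.630e-02  9.978e-01 -7.000e-04]
 [-2.400e-03 -5.000e-04 -1.000e+00]]
```

```bash
python3 -m creep '[[-0.1,0.1,-0.4,0,0,0],[0,0,-0.2,0,0,0],[0,0,0,0,0,0]]' && python3 -m creep '[[0,0,-0.15,0,0,0],[0,0,0,0,0,0]]' && python3 -m creep '[[0,0,-0.1,0,0,0],[0,0,0,0,0,0]]'
```

```text
clock: 12.65
eef_pos: [0.5678, -0.0145, 0.0843]
tool_rot: [0.032, 0.999, -0.0, -0.0]
ft_force: [-0.7, 0.1, -2.0]
grip_width: 0.0431
grasp_force: 62.0
clock: 12.85
eef_pos: [0.5677, -0.0145, 0.0825]
tool_rot: [0.032, 0.999, -0.0, -0.0]
ft_force: [0.2, 0.1, -1.3]
grip_width: 0.0431
grasp_force: 62.0
clock: 13.05
eef_pos: [0.5679, -0.0145, 0.082]
tool_rot: [0.032, 0.999, -0.0, -0.0]
ft_force: [-0.5, 0.6, 2.0]
grip_width: 0.0436
grasp_force: 62.2
```

```bash
python3 -m creep '[[0,0,0,0,0,0],[0,0,0,0,0,0],[0,0,0,0,0,0]]' 0.4 && python3 -m creep '[[0,0,1,0,0,0],[0,0,3,0,0,0],[0,0,4.5,0,0,0],[0,0,4.5,0,0,0],[0,0,0,0,0,0]]' && python3 -m creep '[[-1.4,4.6,0,0,0,0.1],[-1.4,4.6,0,0,0,0.1],[-1.4,4.6,0,0,0,0.1],[-1.4,4.6,0,0,0,0.1],[-1.5,4.6,0,0,0,0.1],[-1.5,4.6,0,0,0,0],[-1.5,4.6,0,0,0,0],[-1.5,4.6,0,0,0,0]]' 1 && python3 -m creep '[[0,0,0,0,0,0],[0,0,0,0,0,0]]' && python3 look.py pics/w6.png && python3 - <<'E'
from fit import *
im=cv2.imread('pics/w6_raw.png');p=np.load('pics/w6.npy');C=cam('wrist',dict(eef_pos=p[:3],tool_rot=p[3:]))
L,W=.065,.0225
E=[(-L,W,L,W,.04),(-L,-W,L,-W,.04),(L,-W,L,W,.04),(-L,-W,-L,W,.04)]
for s in(.7,1.2):
    q,f=fit(im,C,E,np.array([.452,.354,np.radians(-3.2)]),s);print(q.round(4),np.degrees(q[2]).round(2),f)
draw(im,C,box(*q,.13,.045,0,.04),(255,0,255));cv2.imwrite('pics/w6.png',im)
E
```

```text
clock: 13.35
eef_pos: [0.568, -0.0146, 0.0817]
tool_rot: [0.033, 0.999, -0.0, -0.0]
ft_force: [0.2, -0.1, -0.1]
grip_width: 0.0598
grasp_force: 0.0
clock: 13.85
eef_pos: [0.572, -0.0147, 0.2201]
tool_rot: [0.033, 0.999, -0.0, 0.007]
ft_force: [1.4, 0.2, 0.4]
grip_width: 0.0599
grasp_force: 0.0
clock: 14.65
eef_pos: [0.451, 0.3552, 0.2122]
tool_rot: [0.028, 1.0, -0.0, 0.0]
ft_force: [1.3, 0.4, 0.3]
grip_width: 0.0852
grasp_force: 0.0
clock: 14.85
eef_pos: [0.451, 0.3545, 0.2116]
tool_rot: [0.027, 1.0, -0.001, -0.0]
ft_force: [0.3, -0.5, 0.5]
grip_width: 0.0856
grasp_force: 0.0
14.85 [0.451  0.3545 0.2116] yaw 176.94 q [ 0.67  0.39  0.22  1.4  -0.    0.72]
[ 0.4518  0.3568 -0.0602] -3.45 -1510.1567735366316
[ 0.4519  0.3568 -0.062 ] -3.55 -1221.2203225903265
```

View pics/w6.png

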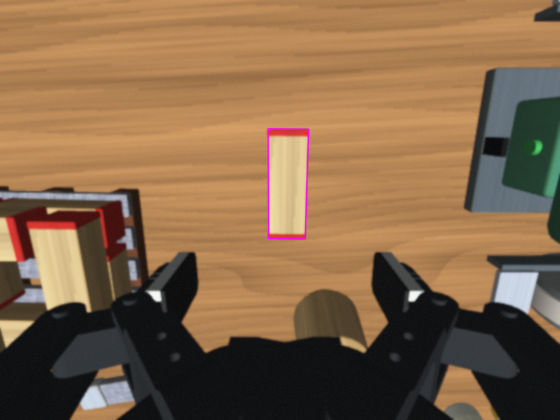

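```bash
python3 -m creep '[[0.1,0.2,-4.9,0,0,-0.4],[0,0,-4.9,0,0,0],[0,0,-4.9,0,0,0],[0,0,-4.0,0,0,0],[0,0,-1.9,0,0,0],[0,0,0,0,0,0],[0,0,0,0,0,0]]' && python3 -m creep '[[0,0,0,0,0,0],[0,0,0,0,0,0],[0,0,0,0,0,0],[0,0,0,0,0,0],[0,0,0,0,0,0]]' -1 && python3 -m creep '[[0,0,1,0,0,0],[0,0,3,0,0,0],[0,0,4.5,0,0,0],[0,0,4.5,0,0,0],[0,0,4.5,0,0,0],[0,0,3.5,0,0,0],[0,0,0,0,0,0]]' && python3 -m creep '[[1.5,-2.5,0,0,0,-8.2],[1.5,-2.5,0,0,0,-8.2],[1.5,-2.5,0,0,0,-8.2],[1.5,-2.5,0,0,0,-8.2],[1.5,-2.5,0,0,0,-8.2],[1.5,-2.5,0,0,0,-8.2],[1.5,-2.5,0,0,0,-8.2],[1.5,-2.5,0,0,0,-8.2]]' && python3 -m creep '[[1.5,-2.5,0,0,0,-8.2],[1.5,-2.5,0,0,0,-8.2],[1.4,-2.6,0,0,0,-8.2],[0,0,0,0,0,0],[0,0,0,0,0,0]]' && python3 look.py pics/w7.png && python3 hand.py pics/w7_raw.png
```

```text
clock: 15.6
eef_pos: [0.4538, 0.3544, 0.0063]
tool_rot: [0.033, 0.999, -0.0, -0.0]
ft_force: [0.4, 0.2, 0.0]
grip_width: 0.0857
grasp_force: 0.0
clock: 16.1
eef_pos: [0.4541, 0.3565, 0.0077]
tool_rot: [0.032, 1.0, 0.001, 0.001]
ft_force: [0.5, 0.2, 5.9]
grip_width: 0.0429
grasp_force: 62.6
clock: 16.8
eef_pos: [0.4552, 0.3575, 0.2227]
tool_rot: [0.032, 0.999, 0.004, 0.004]
ft_force: [0.3, 0.4, -1.0]
grip_width: 0.0435
grasp_force: 61.8
clock: 17.6
eef_pos: [0.5723, 0.1542, 0.2144]
tool_rot: [0.57, 0.821, -0.001, -0.001]
ft_force: [-0.2, 0.3, -0.2]
grip_width: 0.0433
grasp_force: 61.8
clock: 18.1
eef_pos: [0.6161, 0.0788, 0.2143]
tool_rot: [0.73, 0.683, -0.001, -0.001]
ft_force: [-0.0, -0.2, -2.0]
grip_width: 0.0433
grasp_force: 61.8
18.1 [0.6161 0.0788 0.2143] yaw 86.16 q [0.13 0.49 0.38 1.46 0.   1.76]
band [ 234  125  103   21 1785] width 0.0443 offset x 0.0023 y 0.0002
```

```bash
python3 - <<'E'
from fit import *
i,o=.0475,.0925
im=cv2.imread('pics/w7_raw.png');p=np.load('pics/w7.npy');C=cam('wrist',dict(eef_pos=p[:3],tool_rot=p[3:]))
q0=np.array([.544,.0573,-.063])
E=[(-.09,i,.02,i,.116),(-.09,o,.03,o,.116),(-o,-.02,-o,.0375,.116),(-i,-.02,-i,.0375,.116)]
q,f=fit(im,C,E,q0,1);print(q.round(4),np.degrees(q[2]).round(2),f)
q,f=fit(im,C,E[:2]+[(.0375,i,.0375,o,.116)],q0,1);print('laid',q.round(4),ptp(q,-.0275,.07),ptp(q,.07,.0275))
for a,b,t in((-.0275,.07,0),(-.07,-.0275,np.pi/2),(.07,.0275,np.pi/2)):
    draw(im,C,box(*ptp(q0,a,b)[0],q0[2]+t,.13,.045,0,.116),(255,0,255))
cv2.imwrite('pics/w7.png',im)
E
python3 -m creep '[[0,0,-2,0,0,0.2],[0,0,-4,0,0,0],[0,0,-4,0,0,0],[0,0,-2.1,0,0,0],[0,0,-0.3,0,0,0],[0,0,0,0,0,0],[0,0,0,0,0,0]]' && python3 -c "
from h import *
o=status.get_obs();print(o['eef_pos'].round(4),R.from_quat(o['tool_rot']).as_matrix().round(4))"
```

```text
[ 0.5432  0.0573 -0.0422] -2.42 -1663.3070958122125
laid [0.5394 0.0582 0.0118] [[0.51112072 0.127858  ]] [[0.60911713 0.08651549]]
clock: 18.85
eef_pos: [0.618, 0.0803, 0.0936]
tool_rot: [0.729, 0.685, 0.001, 0.001]
ft_force: [-0.2, -0.3, -1.2]
grip_width: 0.043
grasp_force: 61.7
[0.618  0.0803 0.0936] [[ 0.062   0.9981  0.0027]
 [ 0.9981 -0.062   0.0011]
 [ 0.0013  0.0026 -1.    ]]
```

```bash
python3 -m creep '[[-0.15,-0.1,-0.5,0,0,0],[0,0,-0.3,0,0,0],[0,0,0,0,0,0]]' && python3 -m creep '[[0,0,-0.15,0,0,0],[0,0,0,0,0,0]]' && python3 -m creep '[[0,0,-0.1,0,0,0],[0,0,0,0,0,0]]'
```

```text
clock: 19.15
eef_pos: [0.6154, 0.0784, 0.0838]
tool_rot: [0.729, 0.684, 0.0, -0.0]
ft_force: [0.3, -0.1, -0.2]
grip_width: 0.0429
grasp_force: 61.8
clock: 19.35
eef_pos: [0.6155, 0.0784, 0.0838]
tool_rot: [0.729, 0.684, 0.001, -0.0]
ft_force: [-1.9, -0.1, 4.7]
grip_width: 0.043
grasp_force: 62.4
clock: 19.55
eef_pos: [0.6155, 0.0784, 0.0837]
tool_rot: [0.729, 0.684, 0.001, 0.0]
ft_force: [-4.6, 0.3, 9.2]
grip_width: 0.043
grasp_force: 62.9
```

Contact; ease, release, rise and clear the view for a check from the top camera.

```bash
python3 -m creep '[[0,0,0.15,0,0,0],[0,0,0,0,0,0],[0,0,0,0,0,0],[0,0,0,0,0,0]]' 0.4 && python3 -m creep '[[0,0,1,0,0,0],[0,0,3,0,0,0],[0,0,4.5,0,0,0],[0,0,4.2,0,0,0],[-1,-4.5,0,0,0,0],[-1,-4.5,0,0,0,0],[-1,-4.5,0,0,0,0],[-1,-4.5,0,0,0,0]]' && python3 -m creep '[[-2,-4.5,0,0,0,0],[-2,-4.5,0,0,0,0],[-2,-4.5,0,0,0,0],[-2,-4.5,0,0,0,0],[-2,-4,0,0,0,0],[-2,-4,0,0,0,0],[0,0,0,0,0,0],[0,0,0,0,0,0]]' && python3 - <<'E'
from h import *
im=camera('top')[:,:,::-1].copy();cv2.imwrite('pics/top1.png',im);C=cam('top')
q=(.5411,.0583,-.0725)
a=cv2.resize(im[170:270,190:290],None,fx=6,fy=6,interpolation=cv2.INTER_CUBIC)
for x,y,t in((.0275,-.07,0),(.07,.0275,np.pi/2),(-.07,-.0275,np.pi/2),(-.0275,.07,0)):
    c,s=np.cos(q[2]),np.sin(q[2])
    draw(a,C,box(q[0]+c*x-s*y,q[1]+s*x+c*y,q[2]+t,.13,.045,0,.116),(255,0,255),6,(190,170))
cv2.imwrite('pics/t1c.png',a);print(status.get_obs()['clock'])
E
```

```text
clock: 19.95
eef_pos: [0.6153, 0.0784, 0.0823]
tool_rot: [0.729, 0.684, -0.0, -0.001]
ft_force: [0.6, 1.1, 0.7]
grip_width: 0.0596
grasp_force: 0.0
clock: 20.75
eef_pos: [0.575, -0.103, 0.2106]
tool_rot: [0.729, 0.685, 0.0, 0.0]
ft_force: [0.1, -0.0, 0.3]
grip_width: 0.0598
grasp_force: 0.0
clock: 21.55
eef_pos: [0.4547, -0.3625, 0.21]
tool_rot: [0.73, 0.683, 0.0, -0.0]
ft_force: [0.4, 0.3, -0.1]
grip_width: 0.0595
grasp_force: 0.0
21.6
```

View pics/t1c.png

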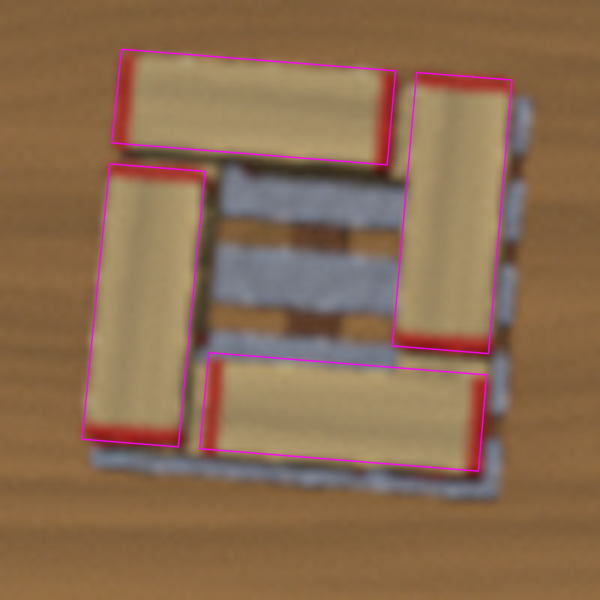

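The top view shows all three placed blanks and the laid one within about 1 px (3 mm) of their target outlines. All four joint gaps are open: at about (155,160), (402,80), (440,358) and (192,400) in the crop.

```bash
python3 -c "
from workcell import ticket
print(ticket.job_done())"
```

```text
the job is handed in; nothing more can be done
None
```

The second layer is complete: all three lime blanks are laid in their places with open gaps at each joint, checked in the top camera to about 3 mm, and the job was handed in at about 22 s (the hand-in returned no verdict).

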